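# Rock a jammed ball free in a stock bottle and put it on the scale

### The arm

A 6-joint arm with a two-finger parallel gripper is mounted at the origin on the work surface. World frame = base frame: x ahead of the robot, y to its left, z up, the work surface at z = 0. Lengths are in m, angles in rad, forces in N, time in s.
With the tool pointing down it reaches from about 0.35 to 0.975 m from the base axis. Payload 4.9 kg.
Tool frame: the origin (TCP) lies at the very end of the fingers, on their centre line; the grasp point (between the pads) lies 19 mm behind it; z points along the fingers, y is the line along which they close (so a half turn about z gives the same grasp; the last joint's range is limited). The gripper opens to 85 mm and grips with 20 to 120 N. Pads are 22 mm wide; open, the fingers measure 114 mm over their backs; the gripper's body (76 mm by 85 mm) begins 54 mm behind the grasp point. The pads swing forward as they close: fully open they stand 13 mm farther back than shut.
Start: joints at [-1.465, 0.053, 1.613, -0, 1.476, -0.119], TCP at [0.139, -0.609, 0.205] pointing down, gripper open.
Joint ranges: [-3.01, 3.01], [-1.01, 2.22], [0.06, 2.58], [-1.02, 4.17], [0.09, 2.62], [-3.14, 3.14]. Speed limits (rad/s): [2.57, 2.57, 3.14, 3.14, 3.14, 3.14].

### API

Orientations are given as a unit quaternion [w, x, y, z].
In Python, from plant import state, optics, ticket, nets gives the robot as it stands. The module is installed in compiled form; this text tells all that it offers.
- The arm moves only by the shell command python3 -m inch 'ROWS' [OPENING]. ROWS is JSON, a list of rows, each an object of numbers: "dx", "dy", "dz": the shift along the tool's x, y, z as a fraction of full scale; "rx", "ry", "rz": the turn, a rotation vector about the tool's x, y, z as a fraction of full scale. In form: [{"dx": .., "dy": .., "dz": .., "rx": .., "ry": .., "rz": ..}, ...]. A call has 1 to 5 rows; each row is the pose to reach, as a shift and turn from the pose commanded when the call began, along the tool's axes at that moment; what a row does not reach only later rows make up. Full scale, the value 1, is 0.8 m for a shift and 1.5 rad for a turn. A row lasts 1/10 s, in which the tool goes at most 50 mm and 8.59 degrees, less where a joint would pass 70% of its speed; a pose out of reach is approached as far as the arm can. A call with a number of a shift or a turn outside -1 to 1 is refused whole. A call with a gripper value outside its range is refused whole. OPENING is the opening, from -1 (shut) to 1 (fully open), set as the call begins (- or left out, the last holds). The fingers move at their own pace and stop on an object; the grip force is fixed at half the most. Time passes only in rows, so rows that repeat a pose let the fingers close. It gives the time, the measured TCP pose, the force, the opening and the grip force at its end, in the units of the state.
- state(): the state, without advancing time (a new reading comes with each control period).
- optics.grab_frame(name): name is "scene" or "top" or "wrist"; returns the picture (480x640x3 uint8, red, green, blue); there is no depth.
- optics.camera_info(name): a dict with "fx", "fy", "cx", "cy" (pixels), "R" (3x3) and "t" (3): a world point X has camera coordinates R X + t. Camera axes: x right, y down, z forward; pixel columns grow to the right and rows downward; lengths in m; the calibration is good to about 2 mm. A picture is of the moment at which its call begins: read the wrist's pose just before it. camera_info takes no time and is no camera call; for the wrist camera it gives the pose at the moment of the call.
- ticket.job_done(): hands the job in; it is judged then, once.
Trained networks look in the newest picture that a camera, given by its name, has taken for a name from the list of things; names that differ only in an ending like _2 or _b are one class to them, and where a whole thing is asked for, a point or a joint stands for the part that bears it (a point fixed in the world has none). Each returns a list of dicts, best first, with "confidence" (0 to 1); they miss things now and then, are a little off and sometimes report something else, mostly with a low value. They report only what shows in the picture. A call takes as long as a camera call. They do not tell look-alikes from the thing itself.
- nets.boxes_of(camera, name): "bbox" ([centre column, centre row, width, height] in pixels, round what is visible of it).
- nets.outline_of(camera, name): "pixels" (480x640 bool, what is visible of it) and "bbox" ([centre column, centre row, width, height] in pixels, round what is visible of it).
The state is a dict: "time": time; "joint_pos": joint angles; "joint_vel": joint speeds; "joint_efforts": joint torques, N m; "tool_pos": TCP position; "tool_rot": TCP orientation; "contact_force": force on the tool from outside, world axes, zero at the start; "ft_torque": the same for the moment, N m; "gripper_width": opening from 0.0 (shut) to 1.0 (fully open); "grasp_force": force on a finger pad.
Only numpy, scipy, OpenCV 4.12 (cv2) and the standard library are available. Lean on these libraries where they do the work, as an engineer would, in place of code of your own. Each camera call takes 0.05 s, during which the arm holds its last target. There are 200 camera calls.

### The job

A steel ball has jammed on the baffles in the narrow neck of the open clear bottle. Pick the bottle up and rock it side to side until the ball drops down into the bottle's body, then set the bottle gently down, upright and wholly on the pan of the scale, and let go. Leave the other goods on the table where they are.

Things in the scene. Friction and masses are not known exactly. Their poses are not given: they have to be found in the camera images.
- bottle_mid (a point): Centre of the open clear plastic bottle, on its axis half-way up, 82.5 mm above its underside; z is its axis towards the mouth. It stands upright, 165 mm high, about 0.17 kg: round body 66 mm across up to 85 mm above the underside, shoulder up to 100 mm, then a straight neck 38 mm across (bore 32 mm, open at the top) that can be gripped from above.
- upper_baffle (a point): Point on the bottle's axis 142 mm above its underside, axes as bottle_mid: level of the straight free edge of the upper grey baffle inside the neck. It fills the -x half of the bore, leaves the +x half open, and slopes 20 degrees down to its wall: a ball caught on it goes only when the +x side is tipped well down, by about 35 to 40 degrees.
- lower_baffle (a point): Point on the bottle's axis 112 mm above its underside, axes as bottle_mid: the lower baffle. It fills the bore but for one 15.5 mm notch at the wall and slopes 22 degrees down away from it, so upright the ball rests opposite the notch. The notch is at -x turned about z by an unknown angle, up to 110 degrees either way: the ball goes only if tipped 35 to 40 degrees within 15 degrees of its side.
- ball_center (a point): Centre of the dark steel ball, 13.5 mm in diameter, 10 g, at the start caught on the upper baffle against the neck's wall, about 145 mm above the bottle's underside. Caught on the lower baffle its centre is about 115 mm above the underside; lying on the bottle's floor (4 mm thick), 11 mm.
- scale_pan (a point): Centre of the top face of the scale's square steel pan, 150 x 150 mm, 60 mm above the table; z up, x and y along the pan's edges. The scale is a low grey box 180 x 170 mm (180 along x) fixed to the table, its dark display on the -x face; nothing rises above the pan.
- tape: Bystander, to be left alone: roll of brown tape lying flat, 72 mm across, 24 mm high. Origin: centre of its underside.
- bearing: Bystander, to be left alone: steel bearing ring lying flat, 62 mm across, 16 mm high. Origin: centre of its underside.
- jar: Bystander, to be left alone: closed jar with black lid, 60 mm across, 75 mm high. Origin: centre of its underside.
- can: Bystander, to be left alone: closed opaque white bottle with a cap, 56 mm across, 150 mm high (not the task's bottle). Origin: centre of its underside.
- wrench: Bystander, to be left alone: steel wrench lying flat, 170 mm long. Origin: centre of its underside.
Mind the look-alikes: they are no part of the job. What is shaped like the part that bears bottle_mid but blue or red is not meant.

How it is judged:
By the outcome, as a careful person would: the job done as asked, in the order asked, and still so for the second after the job is handed in, with the robot touching nothing.
It also fails if it takes over 51 s, if anything falls off the work surface, if the arm or the gripper's body presses on something with over 40 N, if the wrist force passes 120 N, or if a joint passes its speed limit or range.

## Working session

There is one attempt and no reset: what is moved stays moved. The work goes in short steps, Python scripts to look and compute and a shell command to move; the robot and the scene stay as the last step left them, time stands still between calls to the robot, and variables do not carry over. Pictures are saved under pics/ and viewed, at most 10 in all, crops included, and the job is handed in when it is done.

```bash
mkdir -p pics; cat > h.py <<'E'
import numpy as np, cv2
from plant import state, optics, ticket, nets
def ray(cam,u,v,ci=None):
    c=ci or optics.camera_info(cam); R=np.array(c["R"]);t=np.array(c["t"])
    d=R.T@np.array([(u-c["cx"])/c["fx"],(v-c["cy"])/c["fy"],1.]); return -R.T@t,d/np.linalg.norm(d)
def atz(cam,u,v,z,ci=None):
    o,d=ray(cam,u,v,ci); return o+d*(z-o[2])/d[2]
def proj(cam,X,ci=None):
    c=ci or optics.camera_info(cam); p=np.array(c["R"])@np.array(X)+np.array(c["t"])
    return c["fx"]*p[0]/p[2]+c["cx"],c["fy"]*p[1]/p[2]+c["cy"]
E
python3 - <<'E'
from h import *
s=state();print(s["time"],s["tool_pos"],s["tool_rot"],s["gripper_width"])
ims=[]
for c in("scene","top"):
    im=optics.grab_frame(c);cv2.imwrite(f"pics/{c}0.png",im[...,::-1])
    o,_=ray(c,320,240);print(c,o)
    for n in("bottle_mid","scale_pan","ball_center","can"):
        print(c,n,[(np.round(b["bbox"],1).tolist(),round(b["confidence"],2)) for b in nets.boxes_of(c,n)][:4])
E
```

```text
0.0 [ 0.13924695 -0.60859594  0.20346894] [-1.02755669e-03  9.93690166e-01  1.12155238e-01  1.34414466e-05] 1.0001913154611028
scene [1.38560078 0.05835916 1.06953962]
scene bottle_mid [([382.4, 259.3, 28.3, 58.0], 0.93), ([373.1, 221.2, 25.9, 59.4], 0.84), ([422.8, 293.5, 33.4, 61.3], 0.8), ([422.1, 246.0, 28.9, 57.6], 0.55)]
scene scale_pan [([237.7, 258.8, 79.8, 66.2], 0.96)]
scene ball_center [([382.1, 258.9, 30.5, 59.7], 0.39)]
scene can [([508.8, 258.9, 29.8, 51.1], 0.78), ([381.9, 258.6, 27.1, 58.5], 0.47)]
top [0.50489539 0.01243747 1.59071486]
top bottle_mid [([235.8, 202.2, 33.4, 25.8], 0.97), ([274.1, 277.2, 29.2, 21.2], 0.67), ([265.8, 235.9, 24.1, 30.1], 0.66), ([391.9, 241.4, 58.9, 64.4], 0.66)]
top scale_pan [([391.0, 243.5, 59.3, 60.8], 0.87)]
top ball_center []
top can [([156.6, 247.7, 28.7, 20.8], 0.82)]
```

```bash
python3 - <<'E'
from h import *
a=cv2.imread("pics/scene0.png")[180:340,180:560]; b=cv2.imread("pics/top0.png")[160:320,140:440]
v=np.vstack([cv2.resize(a,(712,300),interpolation=2),cv2.resize(b,(712,300)[:0] or (562,300),interpolation=2) if 0 else cv2.copyMakeBorder(cv2.resize(b,(562,300),interpolation=2),0,0,0,150,0)])
cv2.imwrite("pics/v1.png",v)
E
```

```text
(no output)
```

View pics/v1.png

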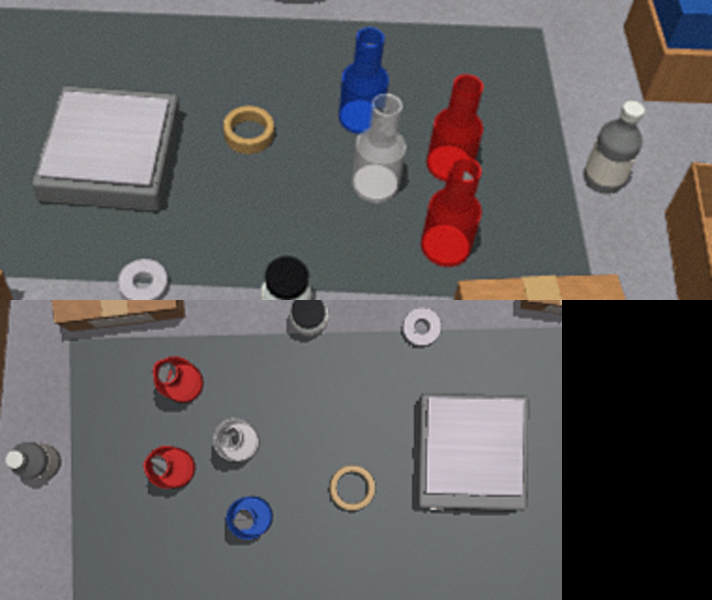

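The clear bottle is at scene (382,259) and top (266,236), between the blue and the two red look-alikes. The scale is at top (391,243) and the tape sits between them.

```bash
python3 - <<'E'
from h import *
s=1.874
print("mouth top",atz("top",264.4,232.6,.165),"base top",atz("top",267,235.8,0.02))
print("mouth scene",atz("scene",386.5,236,.165))
# triangulate mouth
for n,c in (("red1",(178,381)),("red2",(170,468)),("blue",(250,518)),("clear",(238,442)),):
    print(n,atz("top",140+c[0]/s,160+(c[1]-300)/s,.05))
for c in((422,395),(527,396),(526,498),(422,495)): print("pan",atz("top",140+c[0]/s,160+(c[1]-300)/s,.06))
print("tape",atz("top",140+352/s,160+188/s,.02))
for n in("bottle_mid","scale_pan"):
  for b in nets.outline_of("top",n)[:4]:
    m=b["pixels"].astype(np.uint8); r=cv2.minAreaRect(cv2.findNonZero(m)); print(n,b["confidence"],r, atz("top",*r[0],.06))
c=optics.camera_info("wrist");R=np.array(c["R"]);t=np.array(c["t"]);st=state()
from scipy.spatial.transform import Rotation as Ro
q=st["tool_rot"];T=Ro.from_quat([q[1],q[2],q[3],q[0]]).as_matrix()
print("cam in tool",T.T@(-R.T@t-st["tool_pos"]),"\n",np.round(R@T,3),c["fx"])
print(T)
E
```

```text
mouth top [0.57561166 0.16842109 0.165     ] base top [0.57301605 0.17669357 0.02      ]
mouth scene [0.57749157 0.17620826 0.165     ]
red1 [0.67010222 0.26589945 0.05      ]
red2 [0.5336853  0.28098409 0.05      ]
blue [0.4524537  0.15727381 0.05      ]
clear [0.57179208 0.1735516  0.05      ]
pan [ 0.63751095 -0.11592298  0.06      ]
pan [ 0.63182835 -0.27930521  0.06      ]
pan [ 0.47326869 -0.27267018  0.06      ]
pan [ 0.48188514 -0.11156303  0.06      ]
tape [ 0.49517217 -0.00359521  0.02      ]
bottle_mid 0.98 ((235.0, 202.0), (24.0, 26.0), 90.0) [0.67261984 0.26414073 0.06      ]
bottle_mid 0.78 ((266.2500305175781, 234.75003051757812), (24.041629791259766, 21.920310974121094), 45.0) [0.57440293 0.1746365  0.06      ]
bottle_mid 0.62 ((230.5000457763672, 249.0000457763672), (24.748737335205078, 23.33452033996582), 45.0) [0.5354032  0.27983426 0.06      ]
bottle_mid 0.59 ((272.75, 275.75), (21.920310974121094, 24.041629791259766), 45.0) [0.45452108 0.15820311 0.06      ]
scale_pan 0.88 ((391.5, 241.0), (64.0, 59.0), 90.0) [ 0.54707163 -0.1900533   0.06      ]
cam in tool [ 0.08042887  0.00058912 -0.16783461] 
 [[ 0.001  1.     0.001]
 [-0.949  0.001 -0.316]
 [-0.316 -0.001  0.949]] 387.01207604249043
[[ 9.74842079e-01  2.22896656e-01  3.25405040e-05]
 [ 2.22896657e-01 -9.74842079e-01 -4.25460938e-05]
 [ 2.22384705e-05  4.87288921e-05 -9.99999999e-01]]
```

```bash
R='python3 -m inch'
python3 -m inch '[{"dx":0.194,"dy":-0.2085,"dz":-0.05},{"dx":0.194,"dy":-0.2085,"dz":-0.05},{"dx":0.194,"dy":-0.2085,"dz":-0.05},{"dx":0.194,"dy":-0.2085,"dz":-0.05},{"dx":0.194,"dy":-0.2085,"dz":-0.05}]' 1
python3 -m inch '[{"dx":0.194,"dy":-0.2085,"dz":-0.05},{"dx":0.194,"dy":-0.2085,"dz":-0.05},{"dx":0.194,"dy":-0.2085,"dz":-0.05},{"dx":0.194,"dy":-0.2085,"dz":-0.05},{"dx":0.194,"dy":-0.2085,"dz":-0.05}]'
```

```text
validation failed for argument at $[0]...
validation failed for argument at $[0]...
```

```bash
python3 -m inch '[{"dx":0.194,"dy":-0.2085,"dz":-0.05,"rx":0,"ry":0,"rz":0},{"dx":0.194,"dy":-0.2085,"dz":-0.05,"rx":0,"ry":0,"rz":0},{"dx":0.194,"dy":-0.2085,"dz":-0.05,"rx":0,"ry":0,"rz":0},{"dx":0.194,"dy":-0.2085,"dz":-0.05,"rx":0,"ry":0,"rz":0},{"dx":0.194,"dy":-0.2085,"dz":-0.05,"rx":0,"ry":0,"rz":0}]' 1
```

```text
time: 1.1
tool_pos: [0.2547, -0.4099, 0.2457]
tool_rot: [0.001, 0.994, 0.113, 0.0]
contact_force: [-0.2, -0.4, -0.4]
gripper_width: 1.001
grasp_force: 0.0
```

```bash
python3 -m inch '[{"dx":0.194,"dy":-0.2085,"dz":-0.05,"rx":0,"ry":0,"rz":0},{"dx":0.194,"dy":-0.2085,"dz":-0.05,"rx":0,"ry":0,"rz":0},{"dx":0.194,"dy":-0.2085,"dz":-0.05,"rx":0,"ry":0,"rz":0},{"dx":0.194,"dy":-0.2085,"dz":-0.05,"rx":0,"ry":0,"rz":0},{"dx":0.194,"dy":-0.2085,"dz":-0.05,"rx":0,"ry":0,"rz":0}]'
python3 -m inch '[{"dx":0.194,"dy":-0.2085,"dz":0,"rx":0,"ry":0,"rz":0},{"dx":0.194,"dy":-0.2085,"dz":0,"rx":0,"ry":0,"rz":0},{"dx":0.194,"dy":-0.2085,"dz":0,"rx":0,"ry":0,"rz":0},{"dx":0.194,"dy":-0.2085,"dz":0,"rx":0,"ry":0,"rz":0},{"dx":0.194,"dy":-0.2085,"dz":0,"rx":0,"ry":0,"rz":0}]'
python3 -m inch '[{"dx":0.194,"dy":-0.2085,"dz":0,"rx":0,"ry":0,"rz":0},{"dx":0.194,"dy":-0.2085,"dz":0,"rx":0,"ry":0,"rz":0},{"dx":0.194,"dy":-0.2085,"dz":0,"rx":0,"ry":0,"rz":0},{"dx":0.194,"dy":-0.2085,"dz":0,"rx":0,"ry":0,"rz":0},{"dx":0.194,"dy":-0.2085,"dz":0,"rx":0,"ry":0,"rz":0}]'
python3 - <<'E'
from h import *
print(state()["tool_pos"],state()["tool_rot"],state()["joint_pos"])
im=optics.grab_frame("wrist");cv2.imwrite("pics/w1.png",im[...,::-1]);
for n in("bottle_mid","ball_center"): print(n,[(np.round(b["bbox"],1).tolist(),round(b["confidence"],2)) for b in nets.boxes_of("wrist",n)][:4])
print(proj("wrist",[.575,.175,.165]),proj("wrist",[.575,.175,0.0]))
E
```

```text
time: 1.6
tool_pos: [0.3687, -0.2124, 0.286]
tool_rot: [0.001, 0.994, 0.113, 0.001]
contact_force: [-0.8, -0.1, 0.9]
gripper_width: 1.002
grasp_force: 0.0
time: 2.1
tool_pos: [0.4826, -0.0145, 0.2849]
tool_rot: [-0.0, 0.994, 0.114, 0.0]
contact_force: [0.1, -0.2, 1.0]
gripper_width: 1.003
grasp_force: 0.0
time: 2.6
tool_pos: [0.5966, 0.1828, 0.2842]
tool_rot: [-0.0, 0.994, 0.113, -0.0]
contact_force: [0.0, -0.0, 0.1]
gripper_width: 0.999
grasp_force: 0.0
[0.59661473 0.18279798 0.28423334] [-2.98448940e-04  9.93540985e-01  1.13473385e-01 -1.11809055e-04] [1.77815184e-01 1.56846974e-02 1.51964667e+00 6.10383392e-04
 1.60644621e+00 1.52119655e+00]
bottle_mid [([245.1, 102.4, 87.0, 76.9], 0.97), ([320.8, 226.5, 69.5, 96.0], 0.95), ([206.1, 241.0, 95.5, 100.0], 0.87), ([312.4, 338.1, 58.7, 121.6], 0.57)]
ball_center [([330.0, 250.5, 17.3, 16.4], 0.62)]
(np.float64(317.9811666800957), np.float64(251.35190298852095)) (np.float64(317.87267587987145), np.float64(204.8022981637303))
```

View pics/w1.png

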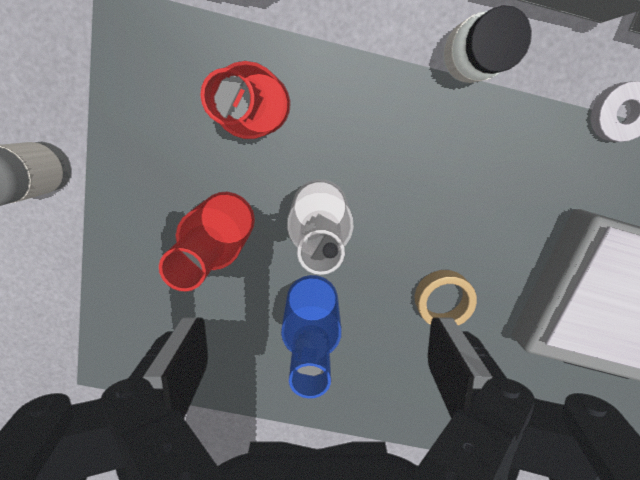

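The clear mouth is at (321,252), within 3 px of prediction, and the ball is seen in it at (330,250). I'll enlarge it to find the baffle edge.

```bash
python3 - <<'E'
from h import *
a=cv2.imread("pics/w1.png")[170:285,280:365]
cv2.imwrite("pics/w1c.png",cv2.resize(a,None,fx=5,fy=5,interpolation=cv2.INTER_CUBIC))
m=atz("wrist",321,252,.165);print(m,"ball",atz("wrist",330,250.5,.145)-m)
E
```

```text
[0.57501024 0.17256322 0.165     ] ball [-0.00392701 -0.00886456 -0.02      ]
```

View pics/w1c.png

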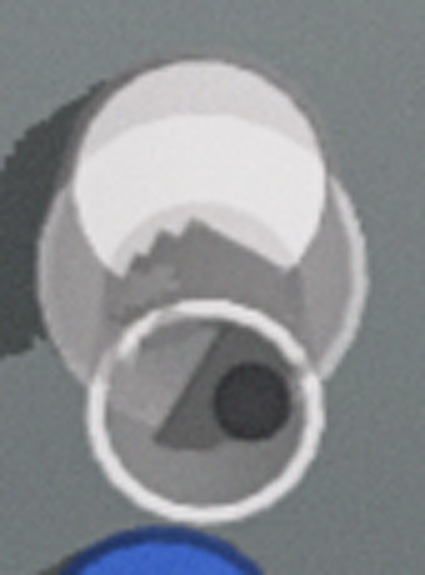

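```bash
python3 -m inch '[{"dx":-0.0288,"dy":0.0047,"dz":0,"rx":0,"ry":0,"rz":0},{"dx":-0.0288,"dy":0.0047,"dz":0.06,"rx":0,"ry":0,"rz":0},{"dx":-0.0288,"dy":0.0047,"dz":0.12,"rx":0,"ry":0,"rz":0},{"dx":-0.0288,"dy":0.0047,"dz":0.17,"rx":0,"ry":0,"rz":0},{"dx":-0.0288,"dy":0.0047,"dz":0.2075,"rx":0,"ry":0,"rz":0}]'
python3 -m inch '[{"dx":0,"dy":0,"dz":0,"rx":0,"ry":0,"rz":0},{"dx":0,"dy":0,"dz":0,"rx":0,"ry":0,"rz":0},{"dx":0,"dy":0,"dz":0,"rx":0,"ry":0,"rz":0},{"dx":0,"dy":0,"dz":0,"rx":0,"ry":0,"rz":0},{"dx":0,"dy":0,"dz":0,"rx":0,"ry":0,"rz":0}]' -1
```

```text
time: 3.25
tool_pos: [0.5722, 0.169, 0.1158]
tool_rot: [0.0, 0.994, 0.111, -0.002]
contact_force: [0.2, 0.3, -0.0]
gripper_width: 0.998
grasp_force: 0.0
time: 3.75
tool_pos: [0.5763, 0.1712, 0.1224]
tool_rot: [-0.0, 0.994, 0.112, 0.003]
contact_force: [0.4, 0.5, 8.2]
gripper_width: 0.428
grasp_force: 60.7
```

```bash
python3 -m inch '[{"dx":0,"dy":0,"dz":-0.03,"rx":0,"ry":0,"rz":0},{"dx":0,"dy":0,"dz":-0.08,"rx":0,"ry":0,"rz":0},{"dx":0,"dy":0,"dz":-0.14,"rx":0,"ry":0,"rz":0},{"dx":0,"dy":0,"dz":-0.2,"rx":0,"ry":0,"rz":0},{"dx":0,"dy":0,"dz":-0.26,"rx":0,"ry":0,"rz":0}]'
python3 -m inch '[{"dx":0,"dy":0,"dz":-0.05,"rx":0,"ry":0,"rz":0},{"dx":0,"dy":0,"dz":-0.07,"rx":0,"ry":0,"rz":0},{"dx":0,"dy":0,"dz":-0.07,"rx":0,"ry":0,"rz":0}]'
python3 - <<'E'
from h import *
s=state();print(s["tool_pos"],s["tool_rot"],s["joint_pos"])
im=optics.grab_frame("scene");cv2.imwrite("pics/s2.png",im[...,::-1]);
u,v=map(int,proj("scene",s["tool_pos"]));print(u,v)
a=cv2.resize(im[v-40:v+60,u-50:u+50,::-1],None,fx=5,fy=5,interpolation=cv2.INTER_CUBIC);cv2.imwrite("pics/s2c.png",a)
E
```

```text
time: 4.25
tool_pos: [0.5738, 0.1707, 0.329]
tool_rot: [0.0, 0.994, 0.112, 0.0]
contact_force: [0.3, -0.4, -1.5]
gripper_width: 0.429
grasp_force: 60.4
time: 4.55
tool_pos: [0.575, 0.1709, 0.3861]
tool_rot: [-0.0, 0.994, 0.112, 0.003]
contact_force: [0.0, 0.7, -1.1]
gripper_width: 0.427
grasp_force: 60.4
[0.57503115 0.17088987 0.38606605] [-7.98496702e-05  9.93682185e-01  1.12192409e-01  2.92789234e-03] [ 1.64939450e-01 -5.44733791e-02  1.42362033e+00 -1.50745427e-04
  1.76658960e+00  1.51084682e+00]
394 162
```

View pics/s2c.png

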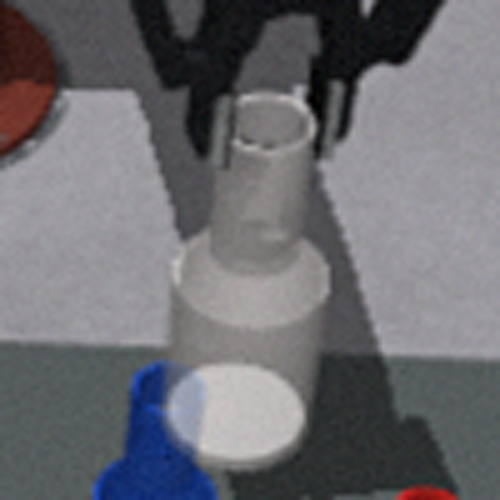

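```bash
python3 -m inch '[{"dx":0,"dy":0,"dz":0,"rx":-0.08,"ry":-0.058,"rz":0},{"dx":0,"dy":0,"dz":0,"rx":-0.16,"ry":-0.116,"rz":0},{"dx":0,"dy":0,"dz":0,"rx":-0.24,"ry":-0.174,"rz":0},{"dx":0,"dy":0,"dz":0,"rx":-0.3,"ry":-0.218,"rz":0},{"dx":0,"dy":0,"dz":0,"rx":-0.356,"ry":-0.258,"rz":0}]'
python3 -m inch '[{"dx":0,"dy":0,"dz":0,"rx":0,"ry":0,"rz":0},{"dx":0,"dy":0,"dz":0,"rx":0,"ry":0,"rz":0},{"dx":0,"dy":0,"dz":0,"rx":0,"ry":0,"rz":0},{"dx":0,"dy":0,"dz":0,"rx":0,"ry":0,"rz":0}]'
python3 - <<'E'
from h import *
from scipy.spatial.transform import Rotation as Ro
s=state();q=s["tool_rot"];T=Ro.from_quat([q[1],q[2],q[3],q[0]]).as_matrix()
print(s["joint_pos"],"tool z",T[:,2],"tilt",np.degrees(np.arccos(-T[2,2])),"dir",np.degrees(np.arctan2(-T[1,2],-T[0,2])))
ims=[]
for c in("scene","wrist"):
    im=optics.grab_frame(c)
    print(c,[(np.round(b["bbox"],1).tolist(),round(b["confidence"],2)) for b in nets.boxes_of(c,"ball_center")][:3])
    u,v=map(int,proj(c,s["tool_pos"]+T[:,2]*.03));h=40 if c=="scene" else 120;v0=min(max(v,h),479-h);u0=u
    print(c,u,v); ims.append(cv2.resize(im[v0-h:v0+h,u0-h:u0+h,::-1],(390,390),interpolation=2))
cv2.imwrite("pics/t1.png",np.hstack(ims))
E
```

```text
time: 5.1
tool_pos: [0.5736, 0.1712, 0.3782]
tool_rot: [0.284, 0.939, 0.108, -0.163]
contact_force: [-0.9, -0.7, -0.6]
gripper_width: 0.425
grasp_force: 60.8
time: 5.5
tool_pos: [0.5741, 0.1699, 0.3838]
tool_rot: [0.281, 0.941, 0.105, -0.158]
contact_force: [-1.3, 0.7, -1.3]
gripper_width: 0.425
grasp_force: 61.0
[ 0.38468612  0.26412883  1.1890295  -0.53070612  2.12039504  1.550522  ] tool z [-0.23884822 -0.56233464 -0.79166361] tilt 37.65874829616688 dir 66.98693697419826
scene [([314.3, 248.9, 28.4, 24.4], 0.6)]
scene 384 169
wrist []
wrist 318 270
```

View pics/t1.png

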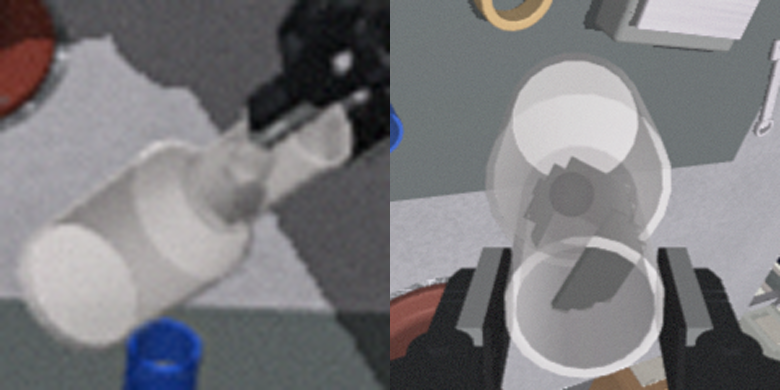

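The ball has left the upper baffle and now lies on the lower one, at crop (572,195) in the wrist view. I'll bring the bottle upright to see where the ball rests, which is opposite the notch.

```bash
python3 -m inch '[{"dx":0,"dy":0,"dz":0,"rx":0.08,"ry":0.058,"rz":0},{"dx":0,"dy":0,"dz":0,"rx":0.16,"ry":0.116,"rz":0},{"dx":0,"dy":0,"dz":0,"rx":0.24,"ry":0.174,"rz":0},{"dx":0,"dy":0,"dz":0,"rx":0.3,"ry":0.218,"rz":0},{"dx":0,"dy":0,"dz":0,"rx":0.356,"ry":0.258,"rz":0}]'
python3 -m inch '[{"dx":0,"dy":0,"dz":0,"rx":0,"ry":0,"rz":0},{"dx":0,"dy":0,"dz":0,"rx":0,"ry":0,"rz":0},{"dx":0,"dy":0,"dz":0,"rx":0,"ry":0,"rz":0},{"dx":0,"dy":0,"dz":0,"rx":0,"ry":0,"rz":0},{"dx":0,"dy":0,"dz":0,"rx":0,"ry":0,"rz":0}]'
python3 - <<'E'
from h import *
from scipy.spatial.transform import Rotation as Ro
s=state();q=s["tool_rot"];T=Ro.from_quat([q[1],q[2],q[3],q[0]]).as_matrix()
print(s["tool_pos"],T[:,2])
b=s["tool_pos"].copy();ci=optics.camera_info("wrist")
im=optics.grab_frame("wrist")
print([(np.round(b["bbox"],1).tolist(),round(b["confidence"],2)) for b in nets.boxes_of("wrist","ball_center")][:3])
base=s["tool_pos"][2]-.120
for z in(.165,.142,.115): print(z,proj("wrist",[s["tool_pos"][0],s["tool_pos"][1],base+z],ci))
np.save("ci.npy",ci,allow_pickle=True)
u,v=map(int,proj("wrist",s["tool_pos"],ci));v=min(v,380)
print(u,v);cv2.imwrite("pics/u1.png",cv2.resize(im[v-100:v+100,u-100:u+100,::-1],(600,600),interpolation=2))
E
```

```text
time: 6.2
tool_pos: [0.574, 0.1703, 0.3846]
tool_rot: [-0.002, 0.994, 0.112, 0.002]
contact_force: [-0.0, -0.3, -1.3]
gripper_width: 0.429
grasp_force: 61.0
time: 6.7
tool_pos: [0.5743, 0.1714, 0.382]
tool_rot: [0.0, 0.994, 0.113, -0.001]
contact_force: [-0.1, 0.4, -1.8]
gripper_width: 0.426
grasp_force: 61.1
[0.57426223 0.17144677 0.38204296] [-1.27707320e-03 -6.17578237e-04 -9.99998994e-01]
[([557.4, 250.1, 161.2, 151.5], 0.39)]
0.165 (np.float64(315.9693403851098), np.float64(346.01785058646817))
0.142 (np.float64(316.189020434269), np.float64(315.1446022543386))
0.115 (np.float64(316.38233527597805), np.float64(287.97664987444597))
316 292
```

View pics/u1.png

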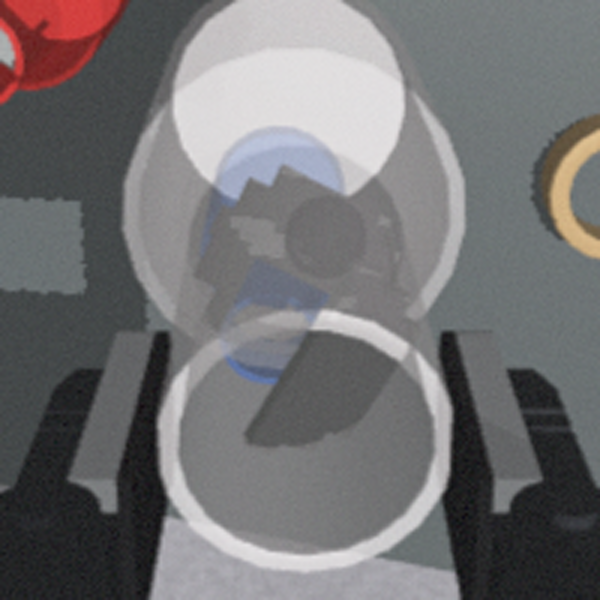

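The ball rests at crop (325,237), about 8 mm from the axis towards world angle -19°. The notch is therefore near 157–161°, which is within the stated range, so I'll tip that way by about 38°.

```bash
python3 -m inch '[{"dx":0,"dy":0,"dz":0,"rx":-0.058,"ry":0.08,"rz":0},{"dx":0,"dy":0,"dz":0,"rx":-0.116,"ry":0.16,"rz":0},{"dx":0,"dy":0,"dz":0,"rx":-0.174,"ry":0.24,"rz":0},{"dx":0,"dy":0,"dz":0,"rx":-0.218,"ry":0.3,"rz":0},{"dx":0,"dy":0,"dz":0,"rx":-0.258,"ry":0.356,"rz":0}]'
python3 -m inch '[{"dx":0,"dy":0,"dz":0,"rx":0,"ry":0,"rz":0},{"dx":0,"dy":0,"dz":0,"rx":0,"ry":0,"rz":0},{"dx":0,"dy":0,"dz":0,"rx":0,"ry":0,"rz":0},{"dx":0,"dy":0,"dz":0,"rx":0,"ry":0,"rz":0},{"dx":0,"dy":0,"dz":0,"rx":0,"ry":0,"rz":0}]'
python3 - <<'E'
from h import *
from scipy.spatial.transform import Rotation as Ro
s=state();q=s["tool_rot"];T=Ro.from_quat([q[1],q[2],q[3],q[0]]).as_matrix()
print(s["joint_pos"],"tilt",np.degrees(np.arccos(-T[2,2])),"dir",np.degrees(np.arctan2(-T[1,2],-T[0,2])))
im=optics.grab_frame("wrist")
cv2.imwrite("pics/t2.png",cv2.resize(im[180:400,206:426,::-1],(550,550),interpolation=2))
E
```

```text
time: 7.3
tool_pos: [0.5735, 0.1714, 0.3831]
tool_rot: [0.16, 0.939, 0.106, 0.284]
contact_force: [0.3, -0.3, -2.1]
gripper_width: 0.421
grasp_force: 61.1
time: 7.8
tool_pos: [0.5749, 0.1703, 0.3834]
tool_rot: [0.159, 0.94, 0.106, 0.282]
contact_force: [-0.2, -0.3, -1.6]
gripper_width: 0.422
grasp_force: 61.6
[ 0.38646539 -0.36614815  1.79886441 -0.47666495  1.24656561  1.78017097] tilt 37.780086503783615 dir 156.91546273760196
```

View pics/t2.png

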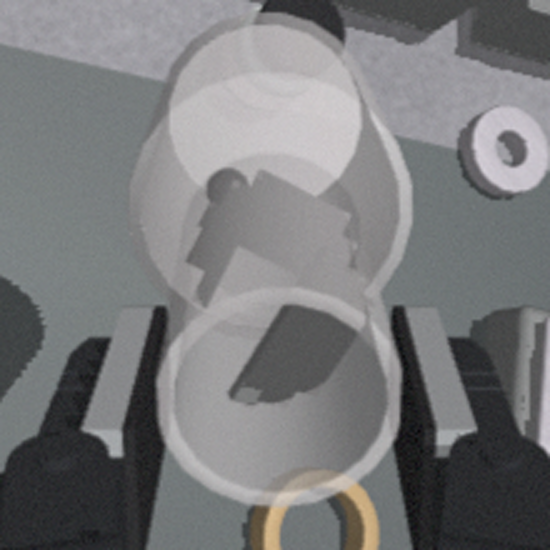

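The ball, at crop (227,187), now lies on the body floor. Next: bring the bottle upright and carry it over the pan.

```bash
python3 -m inch '[{"dx":0,"dy":0,"dz":0,"rx":0.058,"ry":-0.08,"rz":0},{"dx":0,"dy":0,"dz":0,"rx":0.116,"ry":-0.16,"rz":0},{"dx":0,"dy":0,"dz":0,"rx":0.174,"ry":-0.24,"rz":0},{"dx":0,"dy":0,"dz":0,"rx":0.218,"ry":-0.3,"rz":0},{"dx":0,"dy":0,"dz":0,"rx":0.258,"ry":-0.356,"rz":0}]'
python3 -m inch '[{"dx":0,"dy":0,"dz":0,"rx":0,"ry":0,"rz":0},{"dx":-0.01,"dy":0.04,"dz":0,"rx":0,"ry":0,"rz":0},{"dx":-0.025,"dy":0.09,"dz":0,"rx":0,"ry":0,"rz":0},{"dx":-0.04,"dy":0.14,"dz":0,"rx":0,"ry":0,"rz":0},{"dx":-0.055,"dy":0.195,"dz":0,"rx":0,"ry":0,"rz":0}]'
python3 -m inch '[{"dx":-0.014,"dy":0.05,"dz":0,"rx":0,"ry":0,"rz":0},{"dx":-0.028,"dy":0.1,"dz":0,"rx":0,"ry":0,"rz":0},{"dx":-0.042,"dy":0.15,"dz":0,"rx":0,"ry":0,"rz":0},{"dx":-0.056,"dy":0.2,"dz":0.03,"rx":0,"ry":0,"rz":0},{"dx":-0.0695,"dy":0.246,"dz":0.06,"rx":0,"ry":0,"rz":0}]'
python3 - <<'E'
from h import *
for k in range(1):
    im=optics.grab_frame("top");im2=optics.grab_frame("scene")
s=state();print(s["tool_pos"],s["tool_rot"])
for c,n in(("scene","bottle_mid"),("top","bottle_mid"),("scene","scale_pan"),("top","scale_pan"),("scene","ball_center")): print(c,n,[(np.round(b["bbox"],1).tolist(),round(b["confidence"],2)) for b in nets.boxes_of(c,n)][:5])
b=s["tool_pos"]-[0,0,.122]
print(proj("top",b),proj("scene",b),proj("scene",[.556,-.195,.06]),proj("top",[.556,-.195,.06]))
a=cv2.resize(im2[170:330,150:363,::-1],(790,593),interpolation=2);cv2.imwrite("pics/p1.png",a)
E
```

```text
time: 8.35
tool_pos: [0.5753, 0.17, 0.3838]
tool_rot: [-0.001, 0.994, 0.112, -0.001]
contact_force: [0.3, 0.0, -1.8]
gripper_width: 0.425
grasp_force: 61.6
time: 8.85
tool_pos: [0.5656, 0.008, 0.3831]
tool_rot: [0.001, 0.994, 0.113, 0.001]
contact_force: [1.7, -0.7, -1.6]
gripper_width: 0.424
grasp_force: 61.6
time: 9.35
tool_pos: [0.5558, -0.1973, 0.3357]
tool_rot: [0.002, 0.994, 0.112, 0.002]
contact_force: [0.7, -0.4, -1.8]
gripper_width: 0.421
grasp_force: 61.6
[ 0.55341978 -0.19851001  0.32961659] [-3.36225510e-04  9.93959723e-01  1.09700322e-01 -3.12978878e-03]
scene bottle_mid [([422.6, 292.3, 27.1, 60.4], 0.88), ([373.4, 222.4, 25.6, 58.5], 0.84), ([423.1, 247.5, 29.9, 55.0], 0.76), ([225.0, 184.1, 34.6, 69.1], 0.65)]
top bottle_mid [([275.6, 276.5, 23.2, 24.2], 0.97), ([236.6, 204.8, 29.3, 28.9], 0.7), ([401.8, 237.2, 20.2, 24.4], 0.64), ([234.1, 248.9, 22.3, 26.9], 0.6)]
scene scale_pan [([238.6, 257.9, 79.1, 61.9], 0.94)]
top scale_pan [([391.5, 241.9, 57.8, 63.0], 0.57)]
scene ball_center []
(np.float64(402.0123616814532), np.float64(236.7836023223107)) (np.float64(227.31904485544095), np.float64(209.83510350904487)) (np.float64(236.2141658600331), np.float64(251.1947014605237)) (np.float64(393.1062280540385), np.float64(237.89664347021684))
```

View pics/p1.png

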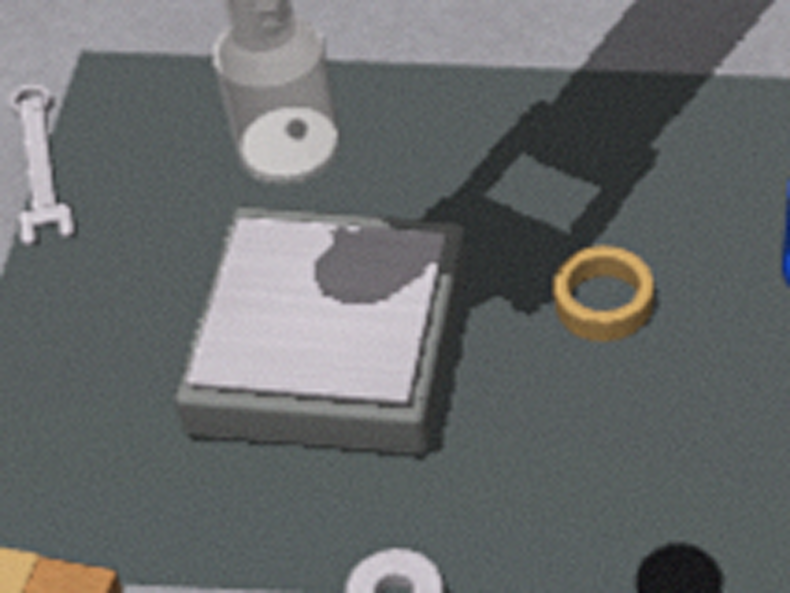

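The ball sits on the bottle's floor at crop (297,128), and the bottle is over the pan centre at crop (318,310). I'll lower it, slowly at the end.

```bash
python3 -m inch '[{"dx":0,"dy":0,"dz":0.05,"rx":0,"ry":0,"rz":0},{"dx":0,"dy":0,"dz":0.1,"rx":0,"ry":0,"rz":0},{"dx":0,"dy":0,"dz":0.14,"rx":0,"ry":0,"rz":0},{"dx":0,"dy":0,"dz":0.165,"rx":0,"ry":0,"rz":0},{"dx":0,"dy":0,"dz":0.17,"rx":0,"ry":0,"rz":0}]'
python3 -m inch '[{"dx":0,"dy":0,"dz":0,"rx":0,"ry":0,"rz":0},{"dx":0,"dy":0,"dz":0.002,"rx":0,"ry":0,"rz":0},{"dx":0,"dy":0,"dz":0.004,"rx":0,"ry":0,"rz":0}]'
```

```text
time: 10.2
tool_pos: [0.5547, -0.1935, 0.1962]
tool_rot: [-0.001, 0.994, 0.113, -0.002]
contact_force: [-1.0, 0.5, -0.8]
gripper_width: 0.427
grasp_force: 61.7
time: 10.5
tool_pos: [0.557, -0.1957, 0.198]
tool_rot: [0.001, 0.994, 0.112, 0.002]
contact_force: [0.4, 0.1, -2.0]
gripper_width: 0.426
grasp_force: 61.7
```

```bash
python3 -m inch '[{"dx":0,"dy":0,"dz":0.002,"rx":0,"ry":0,"rz":0},{"dx":0,"dy":0,"dz":0.004,"rx":0,"ry":0,"rz":0},{"dx":0,"dy":0,"dz":0.006,"rx":0,"ry":0,"rz":0},{"dx":0,"dy":0,"dz":0.008,"rx":0,"ry":0,"rz":0},{"dx":0,"dy":0,"dz":0.008,"rx":0,"ry":0,"rz":0}]'
python3 -m inch '[{"dx":0,"dy":0,"dz":0.001,"rx":0,"ry":0,"rz":0},{"dx":0,"dy":0,"dz":0.002,"rx":0,"ry":0,"rz":0},{"dx":0,"dy":0,"dz":0.003,"rx":0,"ry":0,"rz":0},{"dx":0,"dy":0,"dz":0.003,"rx":0,"ry":0,"rz":0}]'
```

```text
time: 11.0
tool_pos: [0.5555, -0.1954, 0.1886]
tool_rot: [-0.0, 0.994, 0.112, -0.0]
contact_force: [-0.6, -0.3, -1.6]
gripper_width: 0.42
grasp_force: 61.7
time: 11.4
tool_pos: [0.5556, -0.1954, 0.1865]
tool_rot: [-0.0, 0.994, 0.112, -0.0]
contact_force: [1.2, 0.4, -1.0]
gripper_width: 0.427
grasp_force: 61.7
```

```bash
python3 -m inch '[{"dx":0,"dy":0,"dz":0.001,"rx":0,"ry":0,"rz":0},{"dx":0,"dy":0,"dz":0.002,"rx":0,"ry":0,"rz":0},{"dx":0,"dy":0,"dz":0.003,"rx":0,"ry":0,"rz":0},{"dx":0,"dy":0,"dz":0.003,"rx":0,"ry":0,"rz":0}]'
python3 -m inch '[{"dx":0,"dy":0,"dz":0.001,"rx":0,"ry":0,"rz":0},{"dx":0,"dy":0,"dz":0.002,"rx":0,"ry":0,"rz":0},{"dx":0,"dy":0,"dz":0.002,"rx":0,"ry":0,"rz":0}]'
```

```text
time: 11.8
tool_pos: [0.5556, -0.1954, 0.1841]
tool_rot: [-0.0, 0.994, 0.112, -0.0]
contact_force: [-0.2, 0.3, -2.1]
gripper_width: 0.429
grasp_force: 61.7
time: 12.1
tool_pos: [0.5557, -0.1954, 0.1826]
tool_rot: [-0.0, 0.994, 0.112, -0.0]
contact_force: [-0.4, -0.4, -1.6]
gripper_width: 0.428
grasp_force: 61.7
```

```bash
python3 -m inch '[{"dx":0,"dy":0,"dz":0.001,"rx":0,"ry":0,"rz":0},{"dx":0,"dy":0,"dz":0.002,"rx":0,"ry":0,"rz":0},{"dx":0,"dy":0,"dz":0.002,"rx":0,"ry":0,"rz":0}]'
python3 -m inch '[{"dx":0,"dy":0,"dz":0.001,"rx":0,"ry":0,"rz":0},{"dx":0,"dy":0,"dz":0.002,"rx":0,"ry":0,"rz":0},{"dx":0,"dy":0,"dz":0.002,"rx":0,"ry":0,"rz":0}]'
```

```text
time: 12.4
tool_pos: [0.5563, -0.1954, 0.1825]
tool_rot: [0.0, 0.994, 0.112, 0.001]
contact_force: [-1.1, 3.2, 5.1]
gripper_width: 0.425
grasp_force: 62.4
time: 12.7
tool_pos: [0.5568, -0.1954, 0.1825]
tool_rot: [0.0, 0.994, 0.112, 0.002]
contact_force: [-2.0, 2.1, 10.1]
gripper_width: 0.426
grasp_force: 63.0
```

It has touched the pan. I'll ease the preload, open, and retreat straight up.

```bash
python3 -m inch '[{"dx":0,"dy":0,"dz":-0.001,"rx":0,"ry":0,"rz":0},{"dx":0,"dy":0,"dz":-0.002,"rx":0,"ry":0,"rz":0},{"dx":0,"dy":0,"dz":-0.003,"rx":0,"ry":0,"rz":0},{"dx":0,"dy":0,"dz":-0.003,"rx":0,"ry":0,"rz":0}]'
python3 -m inch '[{"dx":0,"dy":0,"dz":0,"rx":0,"ry":0,"rz":0},{"dx":0,"dy":0,"dz":0,"rx":0,"ry":0,"rz":0},{"dx":0,"dy":0,"dz":0,"rx":0,"ry":0,"rz":0},{"dx":0,"dy":0,"dz":0,"rx":0,"ry":0,"rz":0},{"dx":0,"dy":0,"dz":0,"rx":0,"ry":0,"rz":0}]' 1
python3 -m inch '[{"dx":0,"dy":0,"dz":-0.01,"rx":0,"ry":0,"rz":0},{"dx":0,"dy":0,"dz":-0.04,"rx":0,"ry":0,"rz":0},{"dx":0,"dy":0,"dz":-0.09,"rx":0,"ry":0,"rz":0},{"dx":0,"dy":0,"dz":-0.15,"rx":0,"ry":0,"rz":0},{"dx":0,"dy":0,"dz":-0.2,"rx":0,"ry":0,"rz":0}]'
python3 -m inch '[{"dx":0,"dy":0,"dz":-0.05,"rx":0,"ry":0,"rz":0},{"dx":0,"dy":0,"dz":-0.05,"rx":0,"ry":0,"rz":0},{"dx":0,"dy":0,"dz":-0.05,"rx":0,"ry":0,"rz":0}]'
python3 - <<'E'
from h import *
im=optics.grab_frame("scene")
cv2.imwrite("pics/f1.png",cv2.resize(im[170:330,150:363,::-1],(790,593),interpolation=2))
E
```

```text
time: 13.1
tool_pos: [0.556, -0.1955, 0.1825]
tool_rot: [0.0, 0.994, 0.112, 0.0]
contact_force: [-1.0, 0.3, 5.1]
gripper_width: 0.423
grasp_force: 62.5
time: 13.6
tool_pos: [0.5556, -0.1954, 0.1816]
tool_rot: [-0.0, 0.994, 0.112, -0.0]
contact_force: [-0.6, -0.6, 0.8]
gripper_width: 0.998
grasp_force: 0.0
time: 14.1
tool_pos: [0.5558, -0.1954, 0.3453]
tool_rot: [0.001, 0.994, 0.112, 0.001]
contact_force: [0.1, -0.5, 0.0]
gripper_width: 0.999
grasp_force: 0.0
time: 14.4
tool_pos: [0.5561, -0.1956, 0.3842]
tool_rot: [0.001, 0.994, 0.112, 0.002]
contact_force: [-0.8, 0.6, -0.8]
gripper_width: 1.006
grasp_force: 0.0
```

View pics/f1.png

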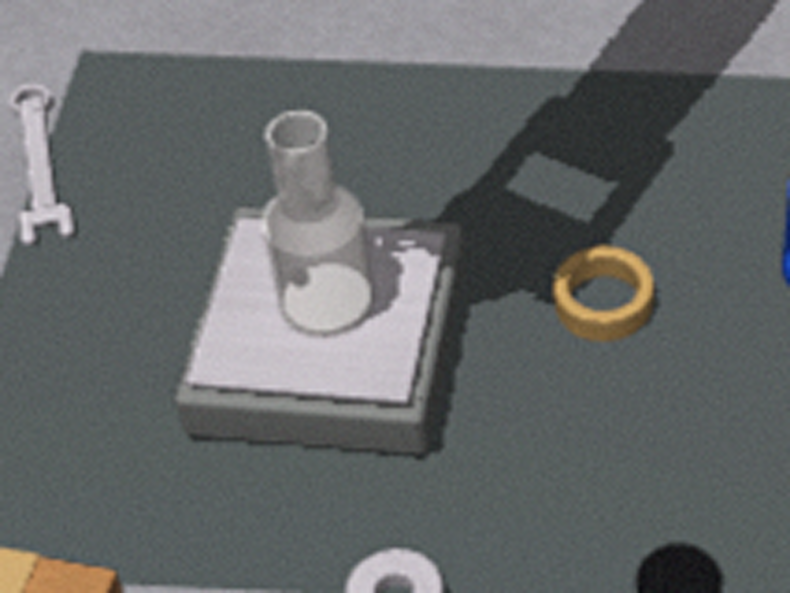

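The bottle stands upright and central on the pan, with its base at crop (325,298) and the ball on its floor at (300,275). The gripper is well clear.

```bash
python3 -c "
from plant import ticket
print(ticket.job_done())"
```

```text
the job is handed in; nothing more can be done
None
```

The ball dropped into the bottle's body after two tips, and the bottle now stands upright near the centre of the scale pan, released; the job was handed in at about 14.5 s of the 51 s allowed, with no verdict returned.

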